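# Hang the ear defenders on their bar

## Robot

A 6-joint arm with a two-finger parallel gripper is mounted at the origin on the work surface. World frame = base frame: x ahead of the robot, y to its left, z up, the work surface at z = 0. Lengths are in m, angles in rad, forces in N, time in s.
With the tool pointing down it reaches from about 0.425 to 0.95 m from the base axis. Payload 3.5 kg.
Tool frame: the origin (TCP) lies on the centre line of the jaws, within the pads' length; the fingertips stand 19 mm ahead of it and the grasp point (between the pads) is the TCP; z points along the fingers, y is the line along which they close (so a half turn about z gives the same grasp; the last joint's range is limited). The gripper opens to 85 mm and grips with 20 to 120 N. Pads are 22 mm wide; open, the fingers measure 114 mm over their backs; the gripper's body (76 mm by 85 mm) begins 54 mm behind the grasp point. The pads swing forward as they close: fully open they stand 13 mm farther back than shut.
Start: joints at [0.967, 0.286, 1.577, -0, 1.279, -0.15], TCP at [0.296, 0.607, 0.25] pointing down, gripper open.
Joint ranges: [-2.77, 2.77], [-0.9, 2.22], [0.21, 2.48], [-1.53, 4.67], [0.24, 2.81], [-2.84, 2.84]. Speed limits (rad/s): [2.79, 2.79, 3.14, 3.14, 3.14, 3.14].

## Interface

Orientations are given as a unit quaternion [x, y, z, w].
In Python, from plant import ctrl, imaging gives the robot as it stands. The module is installed in compiled form; this text tells all that it offers.
- The arm moves only by the shell command python3 -m handwheel 'ROWS' [OPENING] [FORCE]. ROWS is JSON, one flat list of numbers, 6 for each row, row after row: the shift along the world's x, y, z in units of 150 mm (1.0 is 150 mm), then the turn, a rotation vector about the world's x, y, z in units of 90 degrees (1.0 is 90 degrees). In form: [tx, ty, tz, rx, ry, rz, tx, ty, tz, rx, ry, rz, ...]. A call has 1 to 5 rows; each row shifts and turns the commanded pose from where the row before left it; what a row does not reach is not made up. A row lasts 1/12 s, in which the tool goes at most 41.7 mm and 7.16 degrees, less where a joint would pass 70% of its speed; a pose out of reach is approached as far as the arm can. A call with a number of a shift or a turn outside -1 to 1 is refused whole. A call with a gripper value outside its range is refused whole. OPENING is the opening, from 0 (shut) to 1 (fully open), set as the call begins (- or left out, the last holds). The fingers move at their own pace and stop on an object; FORCE is the grip in N (left out, the last holds). Time passes only in rows, so rows that do not move let the fingers close. It gives the time, the measured TCP pose, the force, the opening and the grip force at its end, in the units of the state.
- ctrl.get_state(): the state, without advancing time (a new reading comes with each control period).
- imaging.read_camera(name): name is "scene" or "side" or "wrist"; returns (picture, depth): 480x640x3 uint8, blue, green, red; 480x640 float32, m along the optical axis (not along the pixel's ray), 0 where there is no reading.
- imaging.get_calibration(name): a dict with "fovy" (degrees; the focal length in pixels is half the picture's height over the tangent of half this angle, whatever the lens; pixels are square), "cx", "cy" (the principal point, pixels), "distortion" ([k1, k2, p1, p2, k3] as OpenCV has them; the pictures are not rectified), "R" (3x3) and "t" (3): a world point X has camera coordinates R X + t. Camera axes: x right, y down, z forward; pixel columns grow to the right and rows downward; lengths in m; the calibration is good to about 2 mm. A picture is of the moment at which its call begins: read the wrist's pose just before it. get_calibration takes no time and is no camera call; for the wrist camera it gives the pose at the moment of the call.
- ctrl.sign_off(): hands the job in; it is judged then, once.
The state is a dict: "time": time; "qpos": joint angles; "dq": joint speeds; "joint_efforts": joint torques, N m; "eef_pos": TCP position; "tcp_rot": TCP orientation; "contact_force": force on the tool from outside, world axes, zero at the start; "wrist_torque": the same for the moment, N m; "opening": opening from 0.0 (shut) to 1.0 (fully open); "finger_force": force on a finger pad.
Only numpy, scipy, OpenCV 4.12 (cv2) and the standard library are available. Lean on these libraries where they do the work, as an engineer would, in place of code of your own. Each camera call takes 0.05 s, during which the arm holds its last target. There are 200 camera calls.

## Task

Put the red ear defenders away: hang them by the headband over the steel bar of the wooden stand, one cup on each side of the bar, and leave them hanging freely and still. Set the headband down on the bar before letting go rather than dropping it, and do not knock the other things on the bench about.

Things in the scene. Friction and masses are not known exactly. Their poses are not given: they have to be found in the camera images.
- muffs: Ear defenders: two red cups with black cushions on a rigid black headband arch, about 0.26 kg, at first standing upright on the cups. Origin at the cups' lower edge, midway between them; z up to the headband top, y from cup to cup, x across the band. 176 mm (y) x 70 (x) x 158 high; each cup with cushion 70 x 42 x 78 mm high, 90 mm gap between the cushions. Headband: see muffs_crown.
- muffs_crown (a point): Middle of the underside of the headband's top pad, 140 mm above the cups' lower edge; it is to rest on the bar. Axes as muffs. The pad is 32 mm wide (x), 18 mm thick (top at 158 mm), flat for 40 mm (y), then slopes down to y = +-46 mm; the band beyond is 24 mm wide, 8 mm thick. Grip the pad's edges from above no deeper than its thickness: the bar passes right under it.
- muffs_cup_a (a point): Middle of the cup on the ear defenders' +y side, at (0, 65, 39) mm from muffs. The two cups look alike.
- muffs_cup_b (a point): Middle of the cup on the -y side, at (0, -65, 39) mm.
- stand: Fixed wooden stand: base board 250 x 130 x 10 mm (x = -115 to 135 mm), an upright post at its +x end (x = 96 to 128 mm, 50 mm wide, top at 170 mm) and a round steel bar 18 mm in diameter, level, from the post towards -x (the robot's side), free at its yellow-capped end. Origin on the bench below the bar's middle; x along the bar to the post, z up.
- bar_mid (a point): Middle of the bar, on its axis, 155 mm above the bench; bar top at 164 mm. The free bar is 196 mm long, from x = -100 to 96 mm from here; the yellow end cap (28 mm diameter, 8 mm thick) lies beyond x = -100 mm. Axes as stand.
- tape: Orange tape measure, 66 x 36 x 64 mm high, standing; origin under its middle. Leave alone.
- glue: Yellow glue bottle, 60 mm diameter, 170 mm high; origin under its middle. Leave alone.
- brush_pot: Yellow pot of brushes, 84 mm diameter, 100 mm high, brushes up to 175 mm; origin under its middle. Leave alone.
- hammer: Hammer lying along its x axis; origin near its middle on the bench. Leave alone.
- driver: Red-handled screwdriver lying along its x axis; origin near its middle on the bench. Leave alone.
- offcut: Pale wood offcut, 200 x 70 x 19 mm; origin under its middle. Leave alone.
- jar: Clear jar with a steel lid, 76 mm diameter, 90 mm high; origin under its middle. Leave alone.
Not all that is in view belongs to the job. Of the things that look like the muffs, the middle-sized one is meant.

How it is judged:
By the outcome, as a careful person would: the job done as asked, in the order asked, and still so for the second after the job is handed in, with the robot touching nothing.
It also fails if it takes over 43 s, if anything falls off the work surface, if the arm or the gripper's body presses on something with over 40 N, if the wrist force passes 120 N, or if a joint passes its speed limit or range.

## Working session

There is one attempt and no reset: what is moved stays moved. The work goes in short steps, Python scripts to look and compute and a shell command to move; the robot and the scene stay as the last step left them, time stands still between calls to the robot, and variables do not carry over. Pictures are saved under pics/ and viewed, at most 10 in all, crops included, and the job is handed in when it is done.

```bash
mkdir -p pics
cat > h.py <<'E'
import numpy as np, cv2
from plant import ctrl, imaging
def K(c):
    f=240/np.tan(np.radians(c["fovy"])/2); return np.array([[f,0,c["cx"]],[0,f,c["cy"]],[0,0,1.]])
def grab(n,name=None):
    c=imaging.get_calibration(n); p,d=imaging.read_camera(n)
    np.savez(f"{n}.npz",p=p,d=d,c=np.array([c],dtype=object))
    if name: cv2.imwrite(f"pics/{name}.png",p)
    return p,d,c
def load(n):
    z=np.load(f"{n}.npz",allow_pickle=True); return z["p"],z["d"],z["c"][0]
def rays(c,uv):
    q=cv2.undistortPoints(np.array(uv,float).reshape(-1,1,2),K(c),np.array(c["distortion"],float)).reshape(-1,2)
    R=np.array(c["R"]);t=np.array(c["t"])
    return -R.T@t, np.c_[q,np.ones(len(q))]@R   # origin, dirs with unit camera depth
def plane(c,uv,z):
    o,d=rays(c,uv); return o+d*((z-o[2])/d[:,2])[:,None]
def pts(c,uv,depth):
    o,d=rays(c,uv); return o+d*np.array(depth)[:,None]
E
python3 - <<'E'
from h import *
for n in("scene","side","wrist"):
    p,d,c=grab(n,n+"0"); print(n,c["fovy"],c["distortion"],(-np.array(c["R"]).T@c["t"]).round(3),(d>0).mean())
print(ctrl.get_state())
E
```

```text
scene 44.62101244239731 [-0.05710668  0.          0.          0.          0.        ] [ 1.437 -0.649  0.962] 0.9959830729166667
side 42.12557636881024 [-0.07844551  0.          0.          0.          0.        ] [0.143 1.513 1.079] 0.9763671875
wrist 71.33560351200764 [-0.00475728  0.          0.          0.          0.        ] [0.226 0.64  0.373] 0.996083984375
{'time': 0.15, 'qpos': array([ 9.67009753e-01,  2.87043763e-01,  1.57781715e+00,  3.56208746e-05,
        1.27861323e+00, -1.49975905e-01]), 'dq': array([ 0.00055682, -0.00187991, -0.00608889,  0.0015076 ,  0.00031771,
       -0.00234302]), 'joint_efforts': array([ 9.98654978e-04, -4.06605256e+01, -2.93139428e+01, -9.56899567e-05,
        3.97710915e-03, -2.34993917e-05]), 'eef_pos': array([0.29559886, 0.60631283, 0.24922326]), 'tcp_rot': array([ 2.24968179e-01,  9.74365657e-01, -8.68447492e-04, -3.62070058e-04]), 'contact_force': array([ 0.29659322, -0.59814485, -0.39260675]), 'wrist_torque': array([ 0.04486015, -0.02400871,  0.01849317]), 'finger_force': 0.0, 'opening': 0.9985476021345103}
```

View pics/scene0.png

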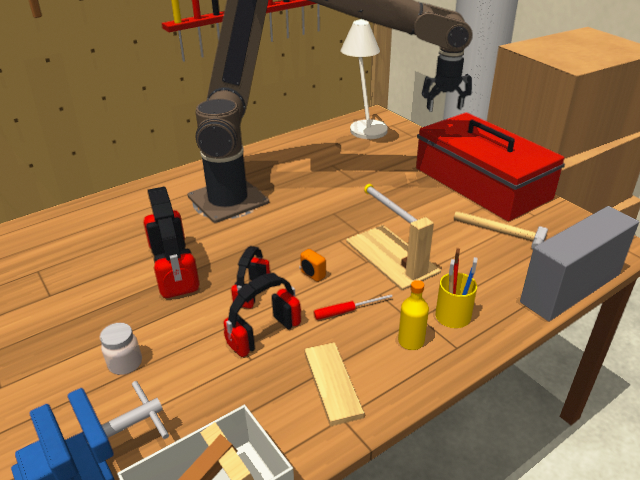

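View pics/side0.png

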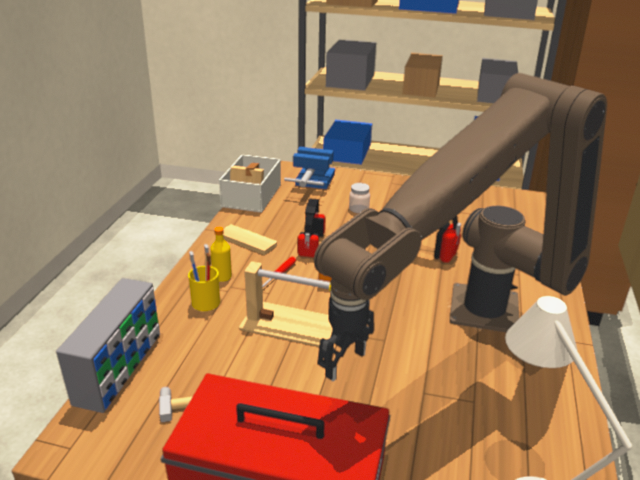

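The scene picture shows three ear defenders: a large one at (172,245), one at (262,312) in front, and a small one at (250,275) behind it. The stand's bar runs from its yellow cap at (368,188) to the post at (420,235). The arm hides most of the muffs in the side view. Next I measure their sizes.

Run:
```python
from h import *
p,d,c=load("scene")
v,u=np.mgrid[0:480,0:640]
P=pts(c,np.c_[u.ravel(),v.ravel()],d.ravel()).reshape(480,640,3); np.save("P.npy",P)
def roi(n,x0,y0,x1,y1,zmin=.02):
    m=np.zeros((480,640),bool);m[y0:y1,x0:x1]=1
    m&=(P[...,2]>zmin)&(d>0)
    nn,l,s,_=cv2.connectedComponentsWithStats(m.astype(np.uint8))
    for i in range(1,nn):
        if s[i,4]<60: continue
        q=P[l==i]; print(n,s[i],"min",np.percentile(q,1,0).round(3),"max",np.percentile(q,99,0).round(3))
roi("big",135,180,205,305);roi("mid/small",215,235,305,360)
roi("stand",355,180,440,285)
hsv=cv2.cvtColor(p,cv2.COLOR_BGR2HSV)
red=(((hsv[...,0]<6)|(hsv[...,0]>174))&(hsv[...,1]>150)&(hsv[...,2]>70))
for nm,(x0,y0,x1,y1) in dict(big=(135,180,205,305),pair=(215,235,305,360)).items():
    m=np.zeros((480,640),np.uint8);m[y0:y1,x0:x1]=red[y0:y1,x0:x1]
    nn,l,s,ce=cv2.connectedComponentsWithStats(m)
    for i in range(1,nn):
        if s[i,4]>40:
            q=P[l==i];print(nm,ce[i].round(),s[i,4],np.median(q,0).round(3),np.percentile(q,[2,98],0).round(3).tolist())
cv2.imwrite("pics/crop.png",cv2.resize(p[170:370,130:450],None,fx=2.5,fy=2.5,interpolation=cv2.INTER_CUBIC))
```

```text
big [ 143  187   57  108 3606] min [ 0.116 -0.352  0.022] max [ 0.353 -0.214  0.226]
mid/small [ 224  245   77  109 3575] min [ 0.385 -0.297  0.021] max [ 0.613 -0.101  0.161]
mid/small [300 250   5  21  86] min [ 0.431 -0.02   0.021] max [ 0.457 -0.003  0.067]
stand [ 364  185   70   93 1709] min [0.412 0.186 0.023] max [0.645 0.236 0.172]
big [149. 224.] 122 [ 0.125 -0.293  0.104] [[0.106, -0.316, 0.032], [0.282, -0.274, 0.209]]
big [177. 276.] 1359 [ 0.341 -0.314  0.068] [[0.314, -0.352, 0.01], [0.354, -0.264, 0.113]]
pair [261. 263.] 125 [ 0.403 -0.11   0.059] [[0.379, -0.13, 0.028], [0.416, -0.095, 0.064]]
pair [234. 292.] 78 [ 0.451 -0.215  0.05 ] [[0.441, -0.22, 0.018], [0.463, -0.205, 0.063]]
pair [291. 305.] 387 [ 0.593 -0.138  0.072] [[0.543, -0.15, 0.009], [0.602, -0.124, 0.082]]
pair [248. 304.] 67 [ 0.479 -0.195  0.017] [[0.467, -0.242, 0.003], [0.555, -0.177, 0.097]]
pair [237. 339.] 564 [ 0.602 -0.288  0.053] [[0.555, -0.298, 0.01], [0.614, -0.269, 0.08]]
```

View pics/crop.png

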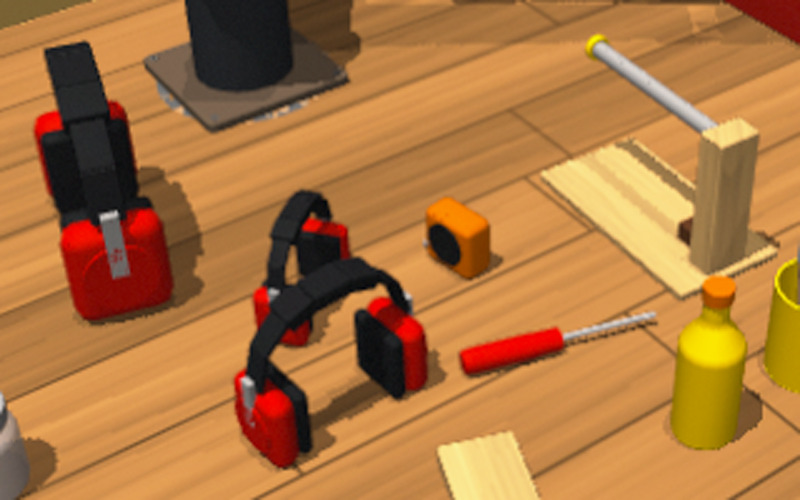

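Three look-alikes: large (172,245), top at 0.226 m; small (250,275), lower than the front one; and (262,312), top at 0.161 m. The crop confirms the front one, at crop (330,360), is clearly bigger than the one behind it. It is the middle-sized one and matches the 158 mm height. Next I locate the stand and muffs from the scene view and check the wrist camera's geometry.

Run:
```python
from h import *
p,d,c=load("scene");P=np.load("P.npy")
hsv=cv2.cvtColor(p,cv2.COLOR_BGR2HSV)
def R(x0,y0,x1,y1):
    m=np.zeros((480,640),bool);m[y0:y1,x0:x1]=1;return m
bar=R(364,185,418,225)&(P[...,2]>.14)&(hsv[...,1]<90)
q=P[bar];print("bar",len(q),q.mean(0).round(4)); 
v=np.linalg.svd(q-q.mean(0))[2][0];v*=np.sign(v[0]);print(v.round(3),((q-q.mean(0))@v).min(),((q-q.mean(0))@v).max(),np.median(q[:,2]))
cap=R(360,180,376,196)&(P[...,2]>.12)&(hsv[...,1]>150)&(hsv[...,0]>20);print("cap",P[cap].mean(0).round(4),cap.sum())
post=R(405,215,440,285)&(P[...,2]>.165);print("posttop",np.percentile(P[post],[2,50,98],0).round(4).tolist())
top=R(224,262,302,360)&(P[...,2]>.15)&(P[...,0]>.5);q=P[top];print("pad",len(q),q.mean(0).round(4),np.percentile(q,[2,98],0).round(4).tolist())
cv=R(224,262,302,360)&(P[...,2]>.11)&(P[...,0]>.5);q=P[cv][:,:2];m=q.mean(0);v=np.linalg.svd(q-m)[2][0];print("band",m,v)
w=load("wrist")[2];print("axis",np.array(w["R"])[2].round(3),"right",np.array(w["R"])[0].round(3))
```

```text
bar 352 [0.5158 0.2096 0.1657]
[ 0.706 -0.523  0.478] -0.08606919205755698 1.4797443921222275 0.16151593050892254
cap [0.4122 0.2167 0.1612] 29
posttop [[0.601, -0.6487, 0.1654], [0.6348, 0.1996, 0.1703], [1.437, 0.2346, 0.9623]]
pad 518 [ 0.6447 -0.2469  0.2216] [[0.5563, -0.6487, 0.1504], [1.437, -0.1646, 0.9623]]
band [ 0.61669723 -0.24048672] [-0.88868432  0.45851955]
axis [ 0.273 -0.134 -0.953] right [ 0.438  0.899 -0.001]
```

```bash
python3 -m handwheel '[0.133,-0.2,0.067,0,0,-0.071, 0.133,-0.2,0.067,0,0,-0.071, 0.133,-0.2,0.067,0,0,-0.071, 0.133,-0.2,0.067,0,0,-0.071, 0.133,-0.2,0.067,0,0,-0.071]' 1
python3 -m handwheel '[0.133,-0.2,0,0,0,-0.071, 0.133,-0.2,0,0,0,-0.071, 0.133,-0.2,0,0,0,-0.071, 0.133,-0.2,0,0,0,-0.071, 0.133,-0.2,0,0,0,-0.071]'
python3 -m handwheel '[0,0,0,0,0,0, 0,0,0,0,0,0]'
python3 -c "
from h import *
grab('wrist','wA')
import shutil;shutil.copy('wrist.npz','A.npz')"
python3 -m handwheel '[0,-0.25,0,0,0,0, 0,-0.25,0,0,0,0, 0,-0.25,0,0,0,0, 0,0,0,0,0,0, 0,0,0,0,0,0]'
python3 -c "
from h import *
grab('wrist','wB')
import shutil;shutil.copy('wrist.npz','B.npz')
cv2.imwrite('pics/AB.png',cv2.resize(np.hstack([load('A')[0],load('B')[0]]),(800,300)))"
```

```text
time: 0.57
eef_pos: [0.396, 0.4552, 0.3006]
tcp_rot: [0.487, 0.874, -0.0, -0.0]
contact_force: [-0.2, -0.4, -0.5]
opening: 1.001
finger_force: 0.0
time: 0.98
eef_pos: [0.4958, 0.305, 0.3003]
tcp_rot: [0.708, 0.706, -0.0, -0.0]
contact_force: [1.1, -0.0, 0.4]
opening: 1.002
finger_force: 0.0
time: 1.15
eef_pos: [0.4961, 0.3052, 0.3002]
tcp_rot: [0.707, 0.707, -0.0, -0.0]
contact_force: [0.0, 0.6, -0.1]
opening: 0.998
finger_force: 0.0
time: 1.62
eef_pos: [0.4949, 0.1942, 0.3006]
tcp_rot: [0.707, 0.708, 0.0, -0.0]
contact_force: [0.1, 0.4, 0.5]
opening: 1.0
finger_force: 0.0
```

View pics/AB.png

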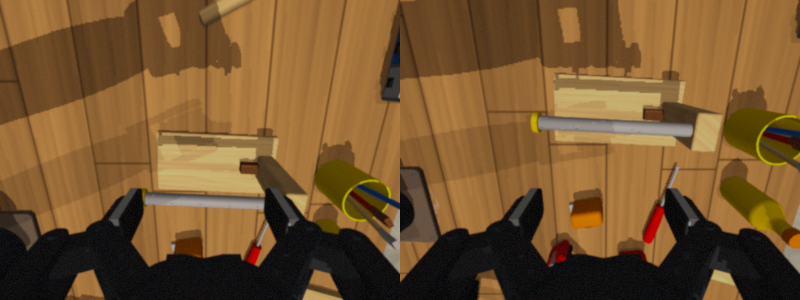

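Wrist picture B (right) shows the bar from the yellow cap at about full-frame (218,196) to the post top at about (488,211). Picture A (left) shows the same bar at row ~320. I intersect the two views' bar planes to get the axis, and move on over the muffs.

```bash
cat > bar.py <<'E'
from h import *
N=[]
for n,(x0,x1,y0,y1) in dict(A=(245,400,300,335),B=(235,450,180,225)).items():
    p,d,c=load(n); hsv=cv2.cvtColor(p,cv2.COLOR_BGR2HSV)
    m=np.zeros((480,640),bool); m[y0:y1,x0:x1]=((hsv[...,1]<70)&(hsv[...,2]>90))[y0:y1,x0:x1]
    uv=[];w=[]
    for x in range(x0,x1,3):
        r=np.where(m[:,x])[0]
        if len(r)>8: uv.append((x,(r.min()+r.max())/2)); w.append(len(r))
    o,dr=rays(c,uv); nrm=np.linalg.svd(dr)[2][2]; N.append((nrm,o)); 
    print(n,len(uv),np.median(w),"axis pts@.155",plane(c,[uv[0],uv[-1]],.155).round(4).tolist())
    y=m*0; y=((hsv[...,0]>20)&(hsv[...,0]<35)&(hsv[...,1]>150)&(hsv[...,2]>120)); y[:, :190]=0;y[:,250:]=0;y[:y0-20]=0;y[y1+10:]=0
    vv,uu=np.where(y); print("cap px",len(uu),uu.min(),uu.max(),vv.mean()); 
    print("cap", plane(c,[(uu.min(),vv.mean()),(uu.max(),vv.mean())],.155).round(4).tolist())
    P=pts(c,uv,[d[int(v),u] for u,v in uv]);print("depth top z",np.median(P[:,2]).round(4))
    q=plane(c,[(488,211)],.17) if n=="B" else None
    if q is not None: print("posttop",q.round(4))
(n1,o1),(n2,o2)=N
v=np.cross(n1,n2);v/=v[0]
x=np.linalg.lstsq(np.array([n1,n2,[1,0,0]]),np.array([n1@o1,n2@o2,.52]),rcond=None)[0];print("line at x=.52",x.round(4),"dir",v.round(4))
E
python3 bar.py
python3 -m handwheel '[0.06,-0.25,0,0,0,0, 0.06,-0.25,0,0,0,0, 0.06,-0.25,0,0,0,0, 0.06,-0.25,0,0,0,0, 0.06,-0.25,0,0,0,0]'
python3 -m handwheel '[0.06,-0.25,0,0,0,0, 0.06,-0.25,0,0,0,0, 0.06,-0.25,0,0,0,0, 0,0,0,0,0,0, 0,0,0,0,0,0]'
python3 -c "
from h import *
grab('wrist','wC')
import shutil;shutil.copy('wrist.npz','C.npz')"
python3 -m handwheel '[0.05,-0.25,0,0,0,0, 0.05,-0.25,0,0,0,0, 0.05,-0.25,0,0,0,0, 0,0,0,0,0,0, 0,0,0,0,0,0]'
python3 -c "
from h import *
grab('wrist','wD')
import shutil;shutil.copy('wrist.npz','D.npz')
cv2.imwrite('pics/CD.png',cv2.resize(np.hstack([load('C')[0],load('D')[0]]),(800,300)))"
```

```text
A 52 16.0 axis pts@.155 [[0.4229, 0.2206, 0.155], [0.5631, 0.2138, 0.155]]
cap px 26 229 231 314.88461538461536
cap [[0.4086, 0.2248, 0.155], [0.4105, 0.2248, 0.155]]
depth top z 0.1633
B 72 20.0 axis pts@.155 [[0.4219, 0.2219, 0.155], [0.596, 0.2131, 0.155]]
cap px 352 208 222 196.2471590909091
cap [[0.4, 0.2225, 0.155], [0.4114, 0.2225, 0.155]]
depth top z 0.1637
posttop [[0.6218 0.214  0.17  ]]
line at x=.52 [0.52   0.2178 0.1585] dir [ 1.     -0.05   -0.0063]
time: 2.08
eef_pos: [0.5409, 0.0075, 0.3007]
tcp_rot: [0.705, 0.709, 0.0, -0.0]
contact_force: [0.6, -0.3, 0.1]
opening: 0.997
finger_force: 0.0
time: 2.5
eef_pos: [0.5682, -0.1056, 0.3]
tcp_rot: [0.707, 0.708, 0.0, -0.001]
contact_force: [0.8, 0.6, -0.1]
opening: 1.002
finger_force: 0.0
time: 2.97
eef_pos: [0.5904, -0.2173, 0.3001]
tcp_rot: [0.706, 0.708, 0.0, -0.001]
contact_force: [0.2, 0.3, -0.0]
opening: 1.003
finger_force: 0.0
```

View pics/CD.png

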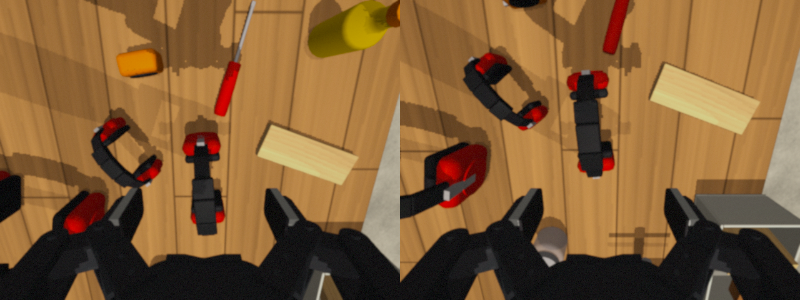

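D (right) shows the middle muffs from cup (300,128) to cup (315,270) in full-frame pixels, with the band between, running roughly along world y. C (left) shows them at (320,230)–(330,350). The small muffs are clear to the left. Next: the pad's position.

```bash
cat > pad.py <<'E'
from h import *
E=[]
for n,(x0,x1,y0,y1) in dict(C=(285,370,200,380),D=(265,345,100,290)).items():
    p,d,c=load(n); v,u=np.mgrid[y0:y1,x0:x1]; dd=d[y0:y1,x0:x1].ravel()
    P=pts(c,np.c_[u.ravel(),v.ravel()],dd); g=p[y0:y1,x0:x1].max(2).ravel()
    for zt in(.153,.13,.1):
        k=(P[:,2]>zt)&(dd>0); m=k.reshape(u.shape).astype(np.uint8)
        cn=max(cv2.findContours(m,cv2.RETR_EXTERNAL,cv2.CHAIN_APPROX_NONE)[0],key=cv2.contourArea)
        q=P[k]; (cx,cy),(w,h),a=r=cv2.minAreaRect((q[:,:2]*1000).astype(np.float32))
        print(n,zt,k.sum(),"zmed,max",np.median(q[:,2]).round(4),q[:,2].max().round(4),"ctr",round(cx,1),round(cy,1),"size",round(w,1),round(h,1),"ang",round(a,1))
    # red cup centroids
    hsv=cv2.cvtColor(p,cv2.COLOR_BGR2HSV)[y0:y1,x0:x1].reshape(-1,3)
    k=(P[:,2]>.02)&(dd>0); q=P[k]
    print(n,"all",np.percentile(q,[1,99],0).round(4).tolist(), "PCA",np.linalg.svd(q[:,:2]-q[:,:2].mean(0),full_matrices=False)[2][0])
    # pad width per y slice (z>.1)
    q=P[(P[:,2]>.1)&(dd>0)]
    for y in np.arange(-.28,-.14,.01):
        s=q[abs(q[:,1]-y)<.005]
        if len(s)>5: print("  y%.2f x %.4f..%.4f z %.4f"%(y,*np.percentile(s[:,0],[3,97]),np.median(s[:,2])))
a=load("D")[0]; cv2.imwrite("pics/Dc.png",cv2.resize(a[90:300,220:380],None,fx=2.8,fy=2.8))
E
python3 pad.py
```

```text
C 0.153 2094 zmed,max 0.1569 0.1594 ctr 570.5 -208.1 size 32.0 73.3 ang 4.9
C 0.13 3596 zmed,max 0.1546 0.1594 ctr 570.0 -202.6 size 32.0 114.1 ang 4.9
C 0.1 4251 zmed,max 0.1529 0.1594 ctr 570.4 -206.7 size 32.0 151.9 ang 4.9
C all [[0.5349, -0.2838, 0.0259], [0.6063, -0.12, 0.1586]] PCA [ 0.12990507 -0.99152644]
  y-0.28 x 0.5668..0.5871 z 0.1238
  y-0.26 x 0.5601..0.5875 z 0.1486
  y-0.25 x 0.5595..0.5891 z 0.1507
  y-0.24 x 0.5587..0.5884 z 0.1541
  y-0.23 x 0.5577..0.5873 z 0.1564
  y-0.22 x 0.5562..0.5867 z 0.1576
  y-0.21 x 0.5562..0.5859 z 0.1576
  y-0.20 x 0.5547..0.5848 z 0.1576
  y-0.19 x 0.5538..0.5838 z 0.1565
  y-0.18 x 0.5537..0.5828 z 0.1543
  y-0.17 x 0.5519..0.5824 z 0.1507
  y-0.16 x 0.5537..0.5809 z 0.1425
  y-0.15 x 0.5540..0.5767 z 0.1323
  y-0.14 x 0.5538..0.5758 z 0.1225
D 0.153 2989 zmed,max 0.157 0.1602 ctr 570.6 -209.1 size 32.0 79.8 ang 4.9
D 0.13 4997 zmed,max 0.1546 0.1602 ctr 570.6 -209.0 size 32.1 127.3 ang 4.9
D 0.1 5655 zmed,max 0.1536 0.1602 ctr 570.4 -206.7 size 32.1 150.9 ang 4.9
D all [[0.5357, -0.2887, 0.0388], [0.6064, -0.1227, 0.1589]] PCA [ 0.13111226 -0.99136753]
  y-0.28 x 0.5657..0.5885 z 0.1241
  y-0.27 x 0.5648..0.5876 z 0.1319
  y-0.26 x 0.5603..0.5875 z 0.1479
  y-0.25 x 0.5591..0.5896 z 0.1508
  y-0.24 x 0.5587..0.5888 z 0.1543
  y-0.23 x 0.5578..0.5880 z 0.1567
  y-0.22 x 0.5567..0.5872 z 0.1578
  y-0.21 x 0.5560..0.5863 z 0.1577
  y-0.20 x 0.5553..0.5855 z 0.1578
  y-0.19 x 0.5546..0.5846 z 0.1566
  y-0.18 x 0.5533..0.5838 z 0.1543
  y-0.17 x 0.5525..0.5829 z 0.1510
  y-0.16 x 0.5541..0.5807 z 0.1426
  y-0.15 x 0.5543..0.5770 z 0.1322
  y-0.14 x 0.5538..0.5762 z 0.1236
```

View pics/Dc.png

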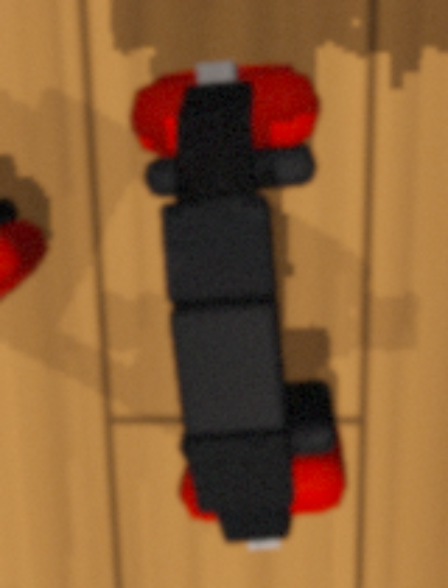

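The pad centre is (0.571, −0.210), its top is at 0.158 and its yaw is +4.9°. The crop shows the pad's flat segment at crop (228,365), on the centre. The bar is at (0.511, 0.2175), yaw −2.9°. Now I grasp.

```bash
python3 -m handwheel '[-0.064,0.025,0,0,0,0.027, -0.065,0.024,0,0,0,0.027, 0,0,-0.2,0,0,0, 0,0,-0.2,0,0,0, 0,0,-0.2,0,0,0]' 1
python3 -m handwheel '[0,0,-0.1,0,0,0, 0,0,0,0,0,0, 0,0,0,0,0,0]'
python3 -m handwheel '[0,0,-0.07,0,0,0, 0,0,-0.07,0,0,0, 0,0,-0.067,0,0,0, 0,0,0,0,0,0, 0,0,0,0,0,0]'
```

```text
time: 3.43
eef_pos: [0.5711, -0.208, 0.211]
tcp_rot: [0.674, 0.738, 0.001, 0.001]
contact_force: [0.0, -0.5, -0.6]
opening: 0.999
finger_force: 0.0
time: 3.68
eef_pos: [0.5704, -0.2085, 0.1951]
tcp_rot: [0.675, 0.738, -0.0, -0.001]
contact_force: [-0.4, 0.3, 0.8]
opening: 0.998
finger_force: 0.0
time: 4.1
eef_pos: [0.57, -0.2107, 0.1635]
tcp_rot: [0.676, 0.737, -0.0, -0.001]
contact_force: [0.5, -0.1, -0.3]
opening: 1.005
finger_force: 0.0
```

```bash
python3 -m handwheel '[0,0,0,0,0,0, 0,0,0,0,0,0, 0,0,0,0,0,0, 0,0,0,0,0,0, 0,0,0,0,0,0]' 0 50
python3 -m handwheel '[0,0,0,0,0,0, 0,0,0,0,0,0, 0,0,0,0,0,0]'
python3 -m handwheel '[0,0,0.05,0,0,0, 0,0,0.1,0,0,0, 0,0,0.1,0,0,0, 0,0,0,0,0,0, 0,0,0,0,0,0]'
python3 -c "
from h import *
p=grab('wrist')[0];s=grab('scene')[0]
cv2.imwrite('pics/G.png',np.hstack([cv2.resize(p,(400,300)),cv2.resize(s[200:380,180:420],(400,300))]))"
```

```text
time: 4.52
eef_pos: [0.5708, -0.2112, 0.1654]
tcp_rot: [0.676, 0.737, -0.0, 0.0]
contact_force: [0.1, -0.4, -2.4]
opening: 0.361
finger_force: 49.6
time: 4.77
eef_pos: [0.5707, -0.2114, 0.1652]
tcp_rot: [0.676, 0.737, -0.0, 0.001]
contact_force: [-0.8, -1.1, 2.8]
opening: 0.357
finger_force: 50.2
time: 5.18
eef_pos: [0.5707, -0.2108, 0.2021]
tcp_rot: [0.676, 0.737, 0.0, 0.0]
contact_force: [-1.0, 0.1, -2.5]
opening: 0.357
finger_force: 50.0
```

View pics/G.png

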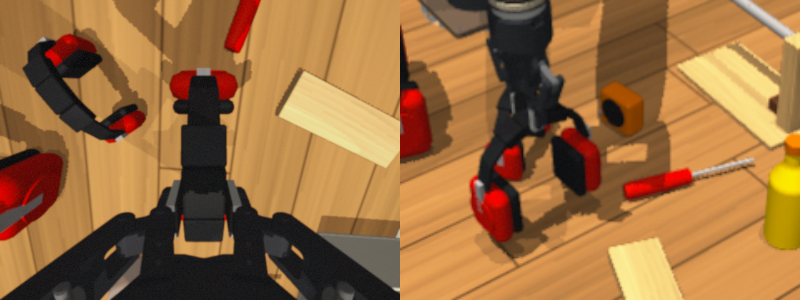

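It is gripped and lifted level: the left picture shows the pad between the fingers at (205,185), and the right one shows the cups hanging clear of the bench at (495,210) and (578,160). Now lift high and carry over to the bar.

```bash
python3 -m handwheel '[0,0,0.15,0,0,0, 0,0,0.25,0,0,0, 0,0,0.25,0,0,0, 0,0,0.25,0,0,0, 0,0,0.2,0,0,0]'
python3 -m handwheel '[-0.02,0.1,0.03,0,0,-0.006, -0.03,0.15,0,0,0,-0.006, -0.03,0.2,0,0,0,-0.006, -0.03,0.2,0,0,0,-0.006, -0.03,0.2,0,0,0,-0.006]'
python3 -m handwheel '[-0.03,0.2,0,0,0,-0.006, -0.03,0.2,0,0,0,-0.006, -0.03,0.2,0,0,0,-0.006, -0.03,0.2,0,0,0,-0.006, -0.03,0.2,0,0,0,-0.006]'
python3 -m handwheel '[-0.03,0.2,0,0,0,-0.006, -0.03,0.2,0,0,0,-0.006, -0.03,0.2,0,0,0,-0.006, -0.03,0.15,0,0,0,-0.006, -0.02,0.1,0,0,0,-0.003]'
python3 -m handwheel '[0,0.1,0,0,0,0, 0,0.05,0,0,0,0, 0,0,0,0,0,0, 0,0,0,0,0,0, 0,0,0,0,0,0]'
python3 - <<'E'
from h import *
s=ctrl.get_state();print(s["eef_pos"],s["tcp_rot"],s["contact_force"])
p,d,c=grab("wrist");sc=grab("scene")[0];sd=grab("side")[0]
v,u=np.mgrid[0:480,0:640];P=pts(c,np.c_[u.ravel(),v.ravel()],d.ravel()).reshape(480,640,3)
m=(d>0)&(u>270)&(u<370)&(p.max(2)<90)&(P[...,2]>s["eef_pos"][2]-.03)&(P[...,2]<s["eef_pos"][2]+.01)
q=P[m];print("pad pts",len(q),q.min(0),q.max(0))
for y in np.arange(.2,.3,.01):
    t=q[abs(q[:,1]-y)<.005]
    if len(t)>5: print("y%.2f x %.4f..%.4f z %.4f"%(y,*np.percentile(t[:,0],[3,97]),np.median(t[:,2])))
cv2.imwrite('pics/H.png',np.vstack([np.hstack([cv2.resize(sc[100:340,300:520],(400,400)),cv2.resize(sd[150:390,200:440],(400,400))])]))
E
```

```text
time: 5.7
eef_pos: [0.5705, -0.2108, 0.3685]
tcp_rot: [0.676, 0.737, 0.0, -0.0]
contact_force: [0.9, -0.7, -2.3]
opening: 0.362
finger_force: 50.5
time: 6.12
eef_pos: [0.5487, -0.0823, 0.3695]
tcp_rot: [0.694, 0.72, -0.001, -0.002]
contact_force: [0.5, 0.9, -2.4]
opening: 0.361
finger_force: 50.5
time: 6.53
eef_pos: [0.5261, 0.068, 0.3696]
tcp_rot: [0.71, 0.704, -0.001, -0.001]
contact_force: [1.0, 0.4, -3.2]
opening: 0.353
finger_force: 50.5
time: 6.95
eef_pos: [0.5047, 0.1964, 0.3695]
tcp_rot: [0.724, 0.69, -0.001, -0.001]
contact_force: [0.2, 0.3, -2.4]
opening: 0.359
finger_force: 50.5
time: 7.37
eef_pos: [0.5061, 0.2158, 0.3709]
tcp_rot: [0.725, 0.689, -0.001, -0.0]
contact_force: [-0.0, -1.2, -3.1]
opening: 0.36
finger_force: 50.5
[0.50609684 0.21575092 0.37088852] [ 7.24847653e-01  6.88908883e-01 -6.54619033e-04 -5.56119741e-05] [-0.03423595 -1.23258427 -3.12043991]
pad pts 14853 [0.48276406 0.16886313 0.3408984 ] [0.5268404  0.27584206 0.38087898]
y0.20 x 0.4917..0.5204 z 0.3631
y0.21 x 0.4912..0.5219 z 0.3636
y0.22 x 0.4916..0.5225 z 0.3636
y0.23 x 0.4870..0.5242 z 0.3636
y0.24 x 0.4939..0.5222 z 0.3616
y0.25 x 0.4942..0.5229 z 0.3590
y0.26 x 0.4947..0.5234 z 0.3555
y0.27 x 0.4980..0.5201 z 0.3456
```

View pics/H.png

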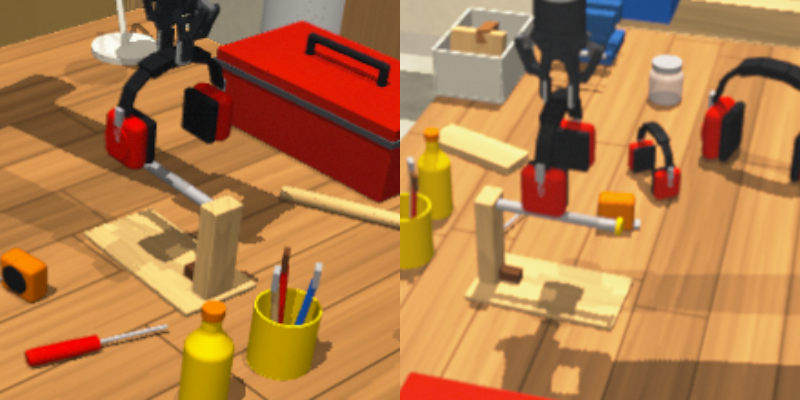

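The pictures show the muffs hanging level above the bar, one cup on each side: scene crop (128,135) and (205,110), with the bar running between them. The pad centre is about 0.2165 in y and the bar 0.218. Lower to just above contact.

```bash
python3 -m handwheel '[0,0.01,-0.15,0,0,0, 0,0,-0.22,0,0,0, 0,0,-0.22,0,0,0, 0,0,-0.22,0,0,0, 0,0,-0.15,0,0,0]'
python3 -m handwheel '[0,0,-0.1,0,0,0, 0,0,-0.08,0,0,0, 0,0,0,0,0,0, 0,0,0,0,0,0, 0,0,0,0,0,0]'
python3 -m handwheel '[0,0,-0.02,0,0,0, 0,0,-0.015,0,0,0, 0,0,0,0,0,0, 0,0,0,0,0,0]'
```

```text
time: 7.93
eef_pos: [0.5047, 0.217, 0.224]
tcp_rot: [0.725, 0.689, -0.002, -0.001]
contact_force: [0.5, 0.2, -3.7]
opening: 0.362
finger_force: 50.5
time: 8.35
eef_pos: [0.5071, 0.2181, 0.2023]
tcp_rot: [0.725, 0.689, 0.001, 0.001]
contact_force: [-0.7, 0.3, -2.8]
opening: 0.357
finger_force: 50.5
time: 8.68
eef_pos: [0.506, 0.2181, 0.1955]
tcp_rot: [0.725, 0.689, 0.0, 0.0]
contact_force: [0.2, -0.0, -2.1]
opening: 0.36
finger_force: 50.5
```

```bash
python3 -m handwheel '[0,0,-0.02,0,0,0, 0,0,0,0,0,0, 0,0,0,0,0,0]' | egrep 'eef|contact'
python3 -m handwheel '[0,0,-0.01,0,0,0, 0,0,0,0,0,0, 0,0,0,0,0,0]'| egrep 'eef|contact'
python3 -m handwheel '[0,0,-0.007,0,0,0, 0,0,0,0,0,0, 0,0,0,0,0,0]'| egrep 'eef|contact'
```

```text
eef_pos: [0.5058, 0.218, 0.192]
contact_force: [-0.3, -0.1, -2.7]
eef_pos: [0.5059, 0.218, 0.1906]
contact_force: [-0.1, -0.0, -2.1]
eef_pos: [0.506, 0.218, 0.1896]
contact_force: [-0.3, -0.1, -2.8]
```

```bash
python3 -m handwheel '[0,0,-0.007,0,0,0, 0,0,0,0,0,0, 0,0,0,0,0,0]'| egrep 'eef|contact'
python3 -m handwheel '[0,0,-0.005,0,0,0, 0,0,0,0,0,0, 0,0,0,0,0,0]'| egrep 'eef|contact'
```

```text
eef_pos: [0.5062, 0.2181, 0.1891]
contact_force: [-0.8, 0.4, 0.0]
eef_pos: [0.5062, 0.2181, 0.1891]
contact_force: [-3.7, -0.8, 4.5]
```

Contact: the bar now carries the weight. I relax slightly and open.

```bash
python3 -m handwheel '[0,0,0.004,0,0,0, 0,0,0,0,0,0, 0,0,0,0,0,0]' - 20
python3 -m handwheel '[0,0,0,0,0,0, 0,0,0,0,0,0, 0,0,0,0,0,0, 0,0,0,0,0,0, 0,0,0,0,0,0]' 0.8
python3 -c "
from h import *
s=grab('scene')[0];sd=grab('side')[0]
cv2.imwrite('pics/I.png',np.hstack([cv2.resize(s[130:330,330:500],(400,470)),cv2.resize(sd[190:370,220:373],(400,470))]))"
```

```text
time: 10.18
eef_pos: [0.5062, 0.2181, 0.189]
tcp_rot: [0.725, 0.689, 0.0, 0.0]
contact_force: [-3.4, -1.7, 5.1]
opening: 0.356
finger_force: 51.4
time: 10.6
eef_pos: [0.506, 0.218, 0.1882]
tcp_rot: [0.725, 0.689, -0.0, -0.0]
contact_force: [-0.3, 1.0, 0.7]
opening: 0.8
finger_force: 0.0
```

View pics/I.png

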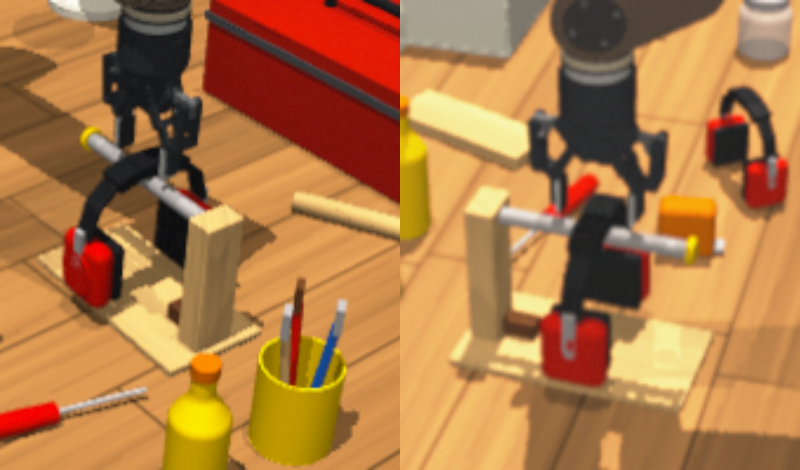

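The muffs hang over the bar, with cups at scene crop (92,265) and (180,225) on either side and the fingers open and clear. I retreat straight up, let it settle, and check that it is still.

```bash
python3 -m handwheel '[0,0,0.1,0,0,0, 0,0,0.2,0,0,0, 0,0,0.25,0,0,0, 0,0,0.25,0,0,0, 0,0,0.2,0,0,0]' | egrep 'time|eef'
python3 -c "
from h import *
grab('scene');import shutil;shutil.copy('scene.npz','S1.npz')"
for i in 1 2 3; do python3 -m handwheel '[0,0,0,0,0,0, 0,0,0,0,0,0, 0,0,0,0,0,0, 0,0,0,0,0,0, 0,0,0,0,0,0]' | egrep 'time'; done
python3 - <<'E'
from h import *
s=grab('scene')[0].astype(int);a=load('S1')[0].astype(int)
print("moved px",(abs(s-a)[190:290,330:450].max(2)>30).sum())
w,d,c=grab('wrist');v,u=np.mgrid[0:480,0:640];P=pts(c,np.c_[u.ravel(),v.ravel()],d.ravel()).reshape(480,640,3)
m=(d>0)&(w.max(2)<90)&(P[...,2]>.168)&(P[...,2]<.2)&(abs(P[...,0]-.506)<.03)&(abs(P[...,1]-.218)<.05)
for y in np.arange(.17,.27,.01):
    t=P[m&(abs(P[...,1]-y)<.005)]
    if len(t)>5: print("y%.2f x %.4f..%.4f z %.4f"%(y,*np.percentile(t[:,0],[3,97]),np.median(t[:,2])))
E
```

```text
time: 11.12
eef_pos: [0.5063, 0.2182, 0.3416]
time: 11.58
time: 12.0
time: 12.42
moved px 26
y0.17 x 0.4920..0.5179 z 0.1732
y0.18 x 0.4908..0.5190 z 0.1756
y0.19 x 0.4907..0.5201 z 0.1788
y0.20 x 0.4909..0.5205 z 0.1809
y0.21 x 0.4915..0.5208 z 0.1818
y0.22 x 0.4924..0.5212 z 0.1817
y0.23 x 0.4928..0.5223 z 0.1816
y0.24 x 0.4943..0.5219 z 0.1802
y0.25 x 0.4948..0.5225 z 0.1777
y0.26 x 0.4952..0.5230 z 0.1740
```

It hangs level, with the pad top at 0.182 (164 + 18 mm). One more stillness check before handing in.

```bash
for i in 1 2 3 4; do python3 -m handwheel '[0,0,0,0,0,0, 0,0,0,0,0,0, 0,0,0,0,0,0, 0,0,0,0,0,0, 0,0,0,0,0,0]' | egrep 'time'; done
python3 - <<'E'
from h import *
a=load('scene')[0].astype(int);s=grab('scene')[0].astype(int)
n=(abs(s-a)[190:290,330:450].max(2)>30).sum();print("moved px",n)
if n<15: print(ctrl.sign_off())
E
```

```text
time: 12.93
time: 13.35
time: 13.77
time: 14.18
moved px 0
the job is handed in; nothing more can be done
None
```

The middle-sized red ear defenders hang level and still over the steel bar, one cup on each side, set down before release with the gripper clear; the job was handed in at about 14 s of the 43 s allowed.

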